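# Load a bearing plate into the free carrier and bolt it down

### The arm

A 7-joint arm with a two-finger parallel gripper is mounted at the origin on the work surface. World frame = base frame: x ahead of the robot, y to its left, z up, the work surface at z = 0. Lengths are in m, angles in rad, forces in N, time in s.
With the tool pointing down it reaches from about 0.4 to 0.85 m from the base axis. Payload 4.4 kg.
Tool frame: the origin (TCP) lies at the very end of the fingers, on their centre line; the grasp point (between the pads) lies bot.grip_depth behind it (bot.grip_depth is the distance from the TCP to the grasp point, in m); z points along the fingers, x is the direction in which the jaws open and shut, and the axes are right-handed (so a half turn about z gives the same grasp; the last joint's range is limited). The gripper opens to 94 mm and grips with 3 to 60 N. Pads are 16 mm wide; open, the fingers measure 119 mm over their backs; the gripper's body (75 mm by 177 mm) begins 78 mm behind the grasp point.
Start: joints at [-1.334, 0.628, 0.038, 1.517, -0.027, 0.996, -0.02], TCP at [0.194, 0.62, 0.205] pointing down, gripper open.
Joint ranges: [-3.06, 3.06], [-0.37, 2.12], [-1.25, 1.32], [0.18, 2.47], [-1.1, 4.24], [0.23, 1.98], [-2.94, 2.94]. Speed limits (rad/s): [2.57, 2.57, 3.14, 3.14, 3.14, 3.14, 3.14].

### API

Orientations are given as a rotation vector (axis times angle).
In Python, from rig import bot gives the robot as it stands. The module is installed in compiled form; this text tells all that it offers. Calls block until the motion is done:
- bot.movep(position, orientation): joint-space move of the TCP to a pose.
- bot.servo_line(position, attitude=None, velocity=0.15, max_force=None): straight line of the TCP; attitude=None keeps the orientation; velocity is the mean speed in m/s. With max_force (N) it stops when the force on the tool has changed by that much, and returns True; else False.
- bot.set_joints(angles): joint-space move.
- bot.move_gripper(opening, force=None): finger opening in m; force is the grip in N (None keeps the last); returns when the fingers have stopped.
- bot.sleep(seconds).
- bot.inverse_kinematics(position, orientation): joint angles nearest the present ones, or None.
- bot.get_state(): the state.
- bot.capture(name): name is "scene" or "top" or "wrist"; returns the picture (384x512x3 uint8, red, green, blue); there is no depth.
- bot.camera_model(name): a dict with "camera_matrix" (3x3 intrinsics, pixels), "k1" (the pictures are not rectified: a ray, as slopes to the right and down, at radius r is drawn at 1 + k1 r^2 times it, then the intrinsics apply), "rvec" (rotation vector, rad) and "tvec" (3), from world to camera coordinates, as OpenCV has them; the wrist camera has in their place "tool_from_camera" (4x4, takes a point from camera to tool coordinates, whose origin is the TCP and whose axes are the tool frame's). Camera axes: x right, y down, z forward; pixel columns grow to the right and rows downward; lengths in m; the calibration is good to about 2 mm. A picture is of the moment at which its call begins: read the wrist's pose just before it. camera_model takes no time and is no camera call.
A pose or a line that the arm cannot do raises bot.IKError and nothing moves.
- bot.sign_off(): hands the job in, once; it reports no verdict.
Trained networks look in the newest picture that a camera, given by its name, has taken for a name from the list of things; names that differ only in an ending like _2 or _b are one class to them, and where a whole thing is asked for, a point or a joint stands for the part that bears it (a point fixed in the world has none). Each returns a list of dicts, best first, with "score" (0 to 1); they miss things now and then, are a little off and sometimes report something else, mostly with a low value. They report only what shows in the picture. A call takes as long as a camera call. They do not tell look-alikes from the thing itself.
- bot.recognise(query, camera): "extent" ([left, top, right, bottom] in pixels, round what is visible of it).
- bot.silhouettes(query, camera): "pixels" (384x512 bool, what is visible of it) and "extent" ([left, top, right, bottom] in pixels, round what is visible of it).
The state is a dict: "time": time; "joint_positions": joint angles; "qvel": joint speeds; "tau": joint torques, N m; "position": TCP position; "ee_rot": TCP orientation; "ft_force": force on the tool from outside, world axes, zero at the start; "moment": the same for the moment, N m; "opening": finger opening in m.
Only numpy, scipy, OpenCV 4.12 (cv2) and the standard library are available. Lean on these libraries where they do the work, as an engineer would, in place of code of your own. Each camera call takes 0.05 s, during which the arm holds its last target.

### The job

Take the bare aluminium plate off its wooden rest and load it into the free carrier, the one whose bolt is pulled out: feel for the pins of its floating nest, thread the plate over both, let go, and press each end down without forcing it until it snaps under the spring balls and the plate lies flat and fully home. Then slide that carrier's red-knobbed bolt all the way in over the plate; leave the loaded carrier and the loose things on the bench alone.

Things in the scene. Friction and masses are not known exactly. Their poses are not given: they have to be found in the camera images.
- plate_a: the plate to load: flat aluminium, 180 x 60 x 6 mm, about 160 g, lying on the wooden rest. Origin: centre of its underside; x along its length, y across, z up. Two 11.5 mm through holes for the pins lie on its x axis, 40 mm either side of the origin; a 32 mm bore in the middle. The same either way round and either way up.
- rest: the fixed wooden block that the plate starts on, 150 x 34 x 16 mm, narrower than the plate, so the plate's long sides overhang it by about 13 mm. Origin: centre of its underside, x along its length.
- nest_a: the free carrier: a fixed blue base 276 x 112 mm, origin at the centre of its underside, x along its length, y towards the bolt, z up. On it floats a dark grey nest 250 x 88 mm (top z = 20 mm) that carries pins, cheeks and ball blocks. It slides in x and y (not in yaw) at 8 N, stays put, and starts up to 10 mm (x) and 7 mm (y) off centre. That offset is not reported: find it by touch or sight.
- seat_a (a point): fixed point 20 mm above the base's origin: the middle of the nest's top face when the nest is centred. The two pins are upright steel, 10 mm thick, the last 5 mm tapering to 7 mm, on the nest's x axis 40 mm either side of its middle: the one at -x reaches 34 mm above this height, the one at +x 28 mm. Plate home: flat on this face, on both pins, between the cheeks.
- knob_a (a point): top centre of the red knob on the free carrier's bolt: upright, 16 mm across, 26 mm tall. It moves with the bolt, a steel bar 24 x 70 x 12 mm, underside 28.5 mm above the bench, that slides along the base's y axis at x = 0 in a guide on the base with walls up to 38 mm above the bench. The bar passes just above a plate that is home and jams on the edge of one that is not.
- bolt_a (a joint): travel of the free carrier's bolt in m: 0 pulled fully out (knob 124 mm from the base's middle line, nose 68 mm), 0.052 pushed fully in towards the middle (nose 14 mm in over the edge of a centred plate). It slides at 3 to 5 N and stays where it is left.
- press_a1 (a point): where to press the plate's -x end: 70 mm from the plate's middle (the point shows it for a centred nest), 26 mm above the bench on a plate that is home. A ball nose, 14 mm across, 28 mm above the bench, reaches 2 mm in over each end, so a threaded plate stops with its underside 12 mm up. Each end snaps under its ball at 10 to 16 N; the other stays up till pressed too. Keep the push under 40 N.
- press_a2 (a point): the same for the plate's +x end. At either end closed fingers fit between the pin and the ball's block (inner face 103 mm from the nest's middle, top 38 mm above the bench). Black cheeks beside the plate (inner faces 32.5 mm from the nest's centre line, 10 mm thick, tops 26 mm above the bench, flush with a plate that is home) leave no room for fingertips that hold its sides.
- nest_b: the other carrier, the same make as nest_a, already loaded, its bolt pushed in. Leave it alone.
- plate_b: the plate that is home in the other carrier, same size as plate_a
- bolt_b (a joint): travel of the other carrier's bolt in m, 0 out, 0.052 in; it starts in and must stay in
- cap_1: loose aluminium bearing cap, an open cup 40 mm across and 24 mm tall, beside the far end of the wooden rest; origin at the centre of its underside
- cap_2: another loose bearing cap on the far side of the bench
- cap_3: another loose bearing cap near the right edge of the work area
- scraper: loose scraper, 200 mm long, black handle and steel blade, on the far side of the bench
- driver: loose screwdriver, 190 mm long, yellow handle, on the far side of the bench
Not all that is in view belongs to the job. Leave any purple look-alike of the plate_a alone.

How it is judged:
On the way, in this order (a step that is already met when the one before it is completed fails the run):
1. the plate is threaded on both pins of the free carrier (horizontal distance between plate_a and seat_a below 0.015 m and angle between the x axis of plate_a and the x axis of nest_a, either way round below 0.04 rad and z of plate_a in the frame of nest_a below 0.038 m), for 0.2 s.
2. the plate is pressed flat and fully home (z of plate_a in the frame of nest_a below 0.022 m and angle between the z axis of plate_a and the z axis of nest_a, either way round below 0.02 rad), for 0.2 s.
At the end, for the whole second after the job is handed in: The plate lies home on both pins of the free carrier (underside within 2 mm of home, flat within 0.02 rad, in line within 0.04 rad, within 15 mm of the base's middle), at rest, with that carrier's bolt pushed in at least 48 of its 52 mm; the other carrier's bolt is still in (all of step 2 and horizontal distance between plate_a and seat_a below 0.015 m and angle between the x axis of plate_a and the x axis of nest_a, either way round below 0.04 rad and value of joint bolt_a above 0.048 m and value of joint bolt_b above 0.046 m and linear speed of plate_a below 0.01 m/s); the robot touches nothing.
It fails at once if the plate in the other carrier is disturbed (moved over 5 mm) (distance of plate_b from where it was at the start of the episode above 0.005 m).
It fails at once if the other carrier's bolt is pulled back (value of joint bolt_b below 0.044 m).
It fails at once if a loose thing on the bench is shifted more than 20 mm (distance of any of cap_1, cap_2, cap_3, scraper, driver from where it was at the start of the episode above 0.02 m).
It fails at once if the plate is rammed against the carrier (contact force over 140 N, the squeeze of the springs and pins included) (contact force between plate_a and nest_a above 140 N).
It also fails if it takes over 72 s, if anything falls off the work surface, if the arm or the gripper's body presses on something with over 40 N, if the wrist force passes 120 N, or if a joint passes its speed limit or range.

## Working session

There is one attempt and no reset: what is moved stays moved. The work goes in short steps, each a Python script; the robot and the scene stay as the last script left them, time stands still between calls to the robot, and variables do not carry over. Pictures are saved under pics/ and viewed, and the job is handed in when it is done.

```bash
mkdir -p pics; cat > h.py <<'E'
import numpy as np, cv2
from rig import bot
def save(im,n): cv2.imwrite('pics/'+n+'.png',cv2.cvtColor(im,cv2.COLOR_RGB2BGR))
E
python3 - <<'E'
from h import *
for c in ['scene','top']:
    im=bot.capture(c); save(im,c+'0'); m=bot.camera_model(c); print(c,m)
    for q in ['plate_a','nest_a','rest','knob_a','cap_1']:
        print(q,[(round(r['score'],2),np.round(r['extent']).tolist()) for r in bot.recognise(q,c)])
print(bot.camera_model('wrist'),bot.grip_depth); print(bot.get_state())
E
```

```text
scene {'camera_matrix': array([[465.19278168,   0.        , 250.10674577],
       [  0.        , 465.19278168, 192.68109229],
       [  0.        ,   0.        ,   1.        ]]), 'k1': -0.02120605724377291, 'rvec': array([ 2.29861633,  1.18458708, -0.37992322]), 'tvec': array([-0.30302854, -0.30999697,  1.43042046])}
plate_a [(0.87, [293.0, 132.0, 334.0, 190.0]), (0.71, [328.0, 115.0, 390.0, 149.0]), (0.66, [232.0, 93.0, 293.0, 132.0]), (0.63, [117.0, 225.0, 185.0, 285.0])]
nest_a [(0.91, [97.0, 211.0, 207.0, 312.0]), (0.8, [185.0, 165.0, 293.0, 258.0]), (0.42, [302.0, 238.0, 363.0, 291.0])]
rest [(0.49, [308.0, 158.0, 319.0, 163.0]), (0.46, [183.0, 164.0, 296.0, 254.0])]
knob_a [(0.76, [255.0, 167.0, 272.0, 189.0]), (0.17, [216.0, 289.0, 282.0, 347.0])]
cap_1 [(0.67, [86.0, 298.0, 108.0, 313.0]), (0.63, [329.0, 195.0, 345.0, 213.0]), (0.57, [369.0, 215.0, 382.0, 233.0]), (0.56, [98.0, 211.0, 207.0, 311.0])]
top {'camera_matrix': array([[409.75421064,   0.        , 251.69817906],
       [  0.        , 409.75421064, 193.98754372],
       [  0.        ,   0.        ,   1.        ]]), '
[... 1213 characters left out ...]
 1.00000000e+00]])} 0.0188
{'time': 0.6, 'joint_positions': array([-1.33381907,  0.62839374,  0.03848489,  1.51742135, -0.02698327,
        0.99630155, -0.02000281]), 'qvel': array([ 0.00096373,  0.00077994,  0.00117741, -0.00152656,  0.00019434,
       -0.00031393, -0.00105091]), 'tau': array([-7.39108473e-04, -5.49318695e+01,  1.14246681e+00, -1.86870700e+01,
       -5.22456283e-02,  1.57676730e-02,  8.89611755e-06]), 'position': array([0.19378254, 0.62044375, 0.20547536]), 'ee_rot': array([-2.53104143e+00, -1.86099485e+00,  3.73792537e-05]), 'ft_force': array([ 0.39782938, -0.45126259, -0.42579728]), 'moment': array([ 0.01834053, -0.00417949, -0.01765447]), 'opening': 0.09413113334125828}
```

```bash
python3 - <<'E'
import cv2
a=cv2.imread('pics/scene0.png'); cv2.imwrite('pics/scene0b.png',cv2.resize(a[80:360,60:440],(800,589),interpolation=cv2.INTER_CUBIC))
a=cv2.imread('pics/top0.png'); cv2.imwrite('pics/top0b.png',cv2.resize(a[100:320,80:390],(800,568),interpolation=cv2.INTER_CUBIC))
E
```

```text
(no output)
```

View pics/scene0b.png

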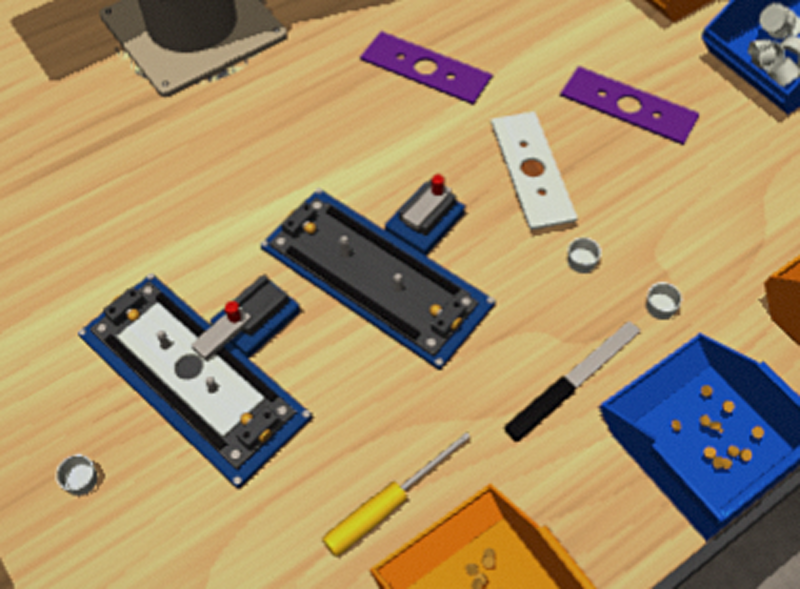

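View pics/top0b.png

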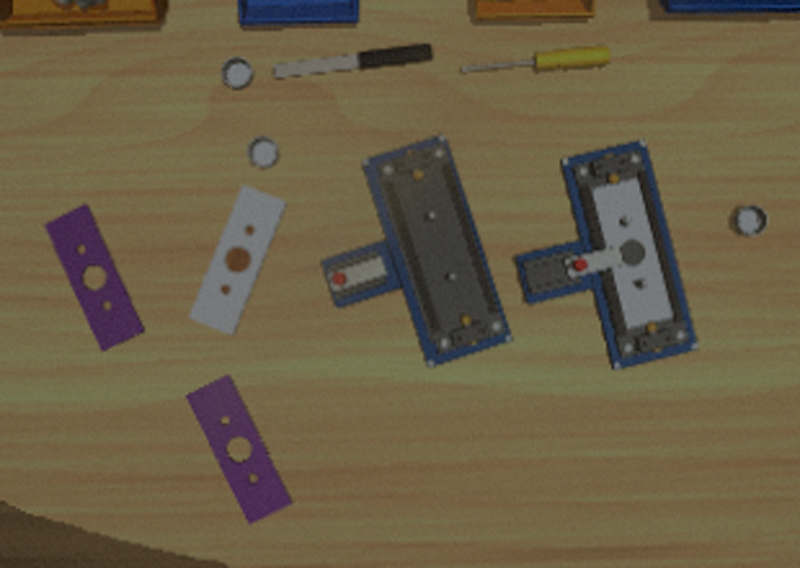

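```bash
cat >> h.py <<'E'
from scipy.spatial.transform import Rotation as R
CM={c:bot.camera_model(c) for c in ['scene','top','wrist']}
def cam_pose(c,st=None):
    m=CM[c]
    if c!='wrist':
        Rm=cv2.Rodrigues(np.array(m['rvec']))[0]; return Rm.T,-Rm.T@np.array(m['tvec']).ravel()
    st=st or bot.get_state(); T=m['tool_from_camera']; Rt=R.from_rotvec(st['ee_rot']).as_matrix()
    return Rt@T[:3,:3], Rt@T[:3,3]+st['position']
def toplane(c,uv,z,st=None):
    m=CM[c]; uv=np.atleast_2d(np.asarray(uv,float)); K=m['camera_matrix']
    d=(uv-[K[0,2],K[1,2]])/K[0,0]; s=d.copy()
    for _ in range(10): s=d/(1+m['k1']*(s**2).sum(1,keepdims=True))
    Rc,p=cam_pose(c,st); w=np.c_[s,np.ones(len(s))]@Rc.T
    return p+w*((z-p[2])/w[:,2])[:,None]
def proj(c,P,st=None):
    m=CM[c]; Rc,p=cam_pose(c,st); q=(np.atleast_2d(P)-p)@Rc; s=q[:,:2]/q[:,2:]
    s=s*(1+m['k1']*(s**2).sum(1,keepdims=True)); K=m['camera_matrix']
    return s*K[0,0]+[K[0,2],K[1,2]]
E
python3 - <<'E'
from h import *
bot.capture('top')
for q,z in [('plate_a',.022),('nest_a',.015),('knob_a',.06)]:
    for r in bot.silhouettes(q,'top')[:4]:
        ys,xs=np.nonzero(r['pixels']); P=toplane('top',np.c_[xs,ys],z)
        rr=cv2.minAreaRect(P[:,:2].astype(np.float32)); b=cv2.boxPoints(rr)
        e=b[1]-b[0]; f=b[2]-b[1]; l=e if np.linalg.norm(e)>np.linalg.norm(f) else f
        print(q,round(r['score'],2),np.round(r['extent']),'c',np.round(rr[0],4),'size',np.round(rr[1],3),'ang',np.degrees(np.arctan2(l[1],l[0]))%180,'mean',P.mean(0)[:2].round(4))
E
```

```text
plate_a 0.97 [ 99. 181. 134. 232.] c [0.4875 0.402 ] size [0.178 0.064] ang 26.315155 mean [0.4873 0.403 ]
plate_a 0.96 [154. 172. 192. 229.] c [0.5033 0.2207] size [0.06  0.177] ang 156.69688 mean [0.5025 0.2217]
plate_a 0.94 [154. 245. 195. 302.] c [0.2683 0.223 ] size [0.179 0.063] ang 25.863997 mean [0.2689 0.2219]
plate_a 0.55 [311. 168. 339. 225.] c [ 0.502  -0.2731] size [0.177 0.062] ang 12.769591 mean [ 0.5026 -0.274 ]
nest_a 0.83 [204. 152. 275. 241.] c [0.4987 0.0133] size [0.27 0.2 ] ang 16.726673 mean [ 0.5063 -0.0127]
nest_a 0.75 [279. 154. 351. 244.] c [ 0.4917 -0.2313] size [0.275 0.202] ang 13.009669 mean [ 0.4965 -0.249 ]
nest_a 0.6 [154. 174. 190. 230.] c [0.5035 0.2212] size [0.062 0.177] ang 156.73419 mean [0.5019 0.2228]
knob_a 0.61 [310. 171. 339. 226.] c [ 0.4986 -0.2652] size [0.172 0.06 ] ang 12.081532 mean [ 0.4979 -0.2669]
knob_a 0.53 [207. 200. 228. 213.] c [0.4838 0.0696] size [0.028 0.068] ang 104.72742 mean [0.4833 0.068 ]
```

```bash
cat >> h.py <<'E'
def down(adeg): return (R.from_euler('z',adeg,degrees=True)*R.from_rotvec([np.pi,0,0])).as_rotvec()
E
python3 - <<'E'
from h import *
p=np.array([0.503,0.221,0.10]); 
bot.movep(p,down(66.7)); st=bot.get_state(); print(st['time'],st['position'],st['joint_positions'].round(2),st['ft_force'])
save(bot.capture('wrist'),'w1')
for r in bot.silhouettes('plate_a','wrist')[:3]:
    ys,xs=np.nonzero(r['pixels']); P=toplane('wrist',np.c_[xs,ys],.022,st)
    rr=cv2.minAreaRect(P[:,:2].astype(np.float32)); b=cv2.boxPoints(rr)
    e=b[1]-b[0]; f=b[2]-b[1]; l=e if np.linalg.norm(e)>np.linalg.norm(f) else f
    print(round(r['score'],2),np.round(r['extent']),'c',np.round(rr[0],4),'size',np.round(rr[1],3),'ang',np.degrees(np.arctan2(l[1],l[0]))%180)
E
```

```text
2.6667 [0.50276068 0.2226694  0.10017433] [-0.5   0.63  0.05  1.9  -0.05  0.61  0.75] [-0.232529    0.596797   -0.75943562]
0.87 [215.  88. 290. 289.] c [0.5061 0.2212] size [0.061 0.181] ang 157.11014
0.72 [176.   1. 224.  27.] c [0.3589 0.24  ] size [0.034 0.017] ang 66.945885
0.59 [352.   0. 512. 186.] c [0.4851 0.3983] size [0.17  0.059] ang 24.797985
```

View pics/w1.png

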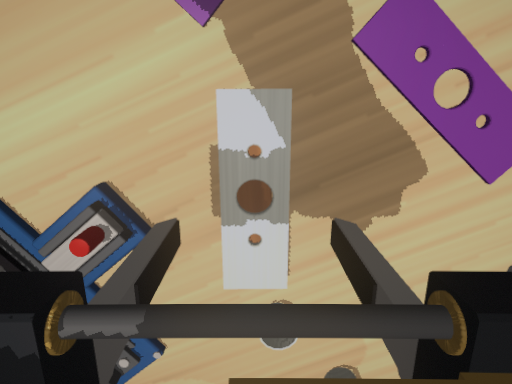

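```bash
python3 - <<'E'
from h import *
P=toplane('wrist',[[254,151],[254.5,196.5],[255,239.5],[280,335]],.022);print(P.round(4))
im=cv2.imread('pics/w1.png'); cv2.imwrite('pics/w1b.png',cv2.resize(im[80:300,190:320],None,fx=2.7,fy=2.7,interpolation=cv2.INTER_CUBIC))
E
```

```text
[[0.4685 0.2367 0.022 ]
 [0.505  0.2214 0.022 ]
 [0.5424 0.2057 0.022 ]
 [0.6461 0.1879 0.022 ]]
```

View pics/w1b.png

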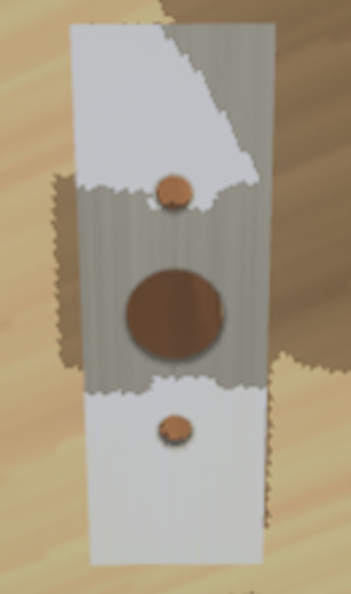

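```bash
python3 - <<'E'
from h import *
o=down(67.1)
bot.servo_line([0.5053,0.2213,0.04],o,velocity=0.12)
print(bot.servo_line([0.5053,0.2213,0.0095],o,velocity=0.05,max_force=15)); st=bot.get_state(); print(st['position'],st['ft_force'])
bot.move_gripper(0.05,force=40); st=bot.get_state(); print(st['opening'],st['position'],st['ft_force'])
bot.servo_line([0.5053,0.2213,0.09],o,velocity=0.1); bot.sleep(.2)
st=bot.get_state(); print(st['time'],st['opening'],st['position'],st['ft_force'])
save(bot.capture('wrist'),'w2')
E
```

```text
False
[0.5053714  0.22130386 0.00945404] [ 1.20185597  0.01058154 -0.64419466]
0.05908019655877065 [0.50533814 0.22130841 0.00962683] [-8.71811689e-04 -6.32740880e-01  1.31240227e+00]
5.975 0.059131994226955684 [0.50490278 0.2211155  0.08935089] [-0.43801439  0.62467583 -1.87819701]
```

View pics/w2.png

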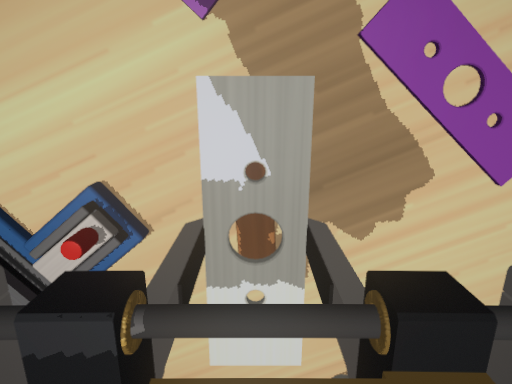

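```bash
python3 - <<'E'
from h import *
st={'position':np.array([0.5053,0.2213,0.0895]),'ee_rot':down(67.1)}
st={'position':np.array([0.5049,0.2211,0.08935]),'ee_rot':down(67.1)}
P=toplane('wrist',[[255,171],[255.5,236.5],[255.5,296.5]],st['position'][2]+.0125,st)
print(((P-st['position'])@R.from_rotvec(st['ee_rot']).as_matrix()).round(4))
o=down(106.7)
bot.servo_line([0.5053,0.2213,0.16],velocity=0.2)
bot.movep([0.507,0.106,0.16],o); bot.sleep(.3)
st=bot.get_state(); print(st['time'],st['position'],st['ee_rot'],st['joint_positions'].round(2)); np.savez('w3.npz',position=st['position'],ee_rot=st['ee_rot'])
save(bot.capture('wrist'),'w3')
bot.movep([0.507+.26*np.sin(np.radians(16.7)),0.106-.26*np.cos(np.radians(16.7)),0.16],o); bot.sleep(.3)
st=bot.get_state(); print(st['time'],st['position'],st['ee_rot']); np.savez('w4.npz',position=st['position'],ee_rot=st['ee_rot'])
save(bot.capture('wrist'),'w4')
E
```

```text
[[ 0.0004 -0.0401 -0.0125]
 [ 0.0006 -0.0012 -0.0125]
 [ 0.0005  0.0388 -0.0125]]
7.5667 [0.50686293 0.10702321 0.15986724] [-1.87351843e+00 -2.52153331e+00 -7.44708392e-05] [-0.16  0.51 -0.15  1.93  0.11  0.71  1.49]
8.9333 [ 0.58189389 -0.14163415  0.16014779] [-1.87260585e+00 -2.52242796e+00 -5.49987168e-04]
```

View pics/w3.png

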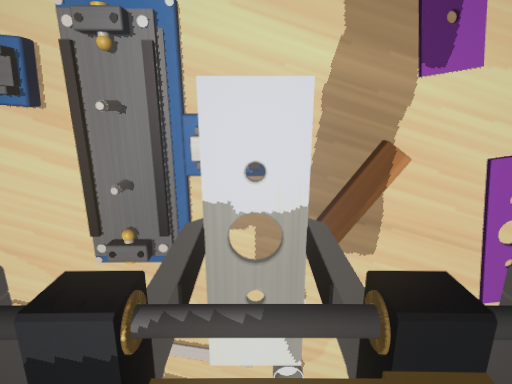

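View pics/w4.png

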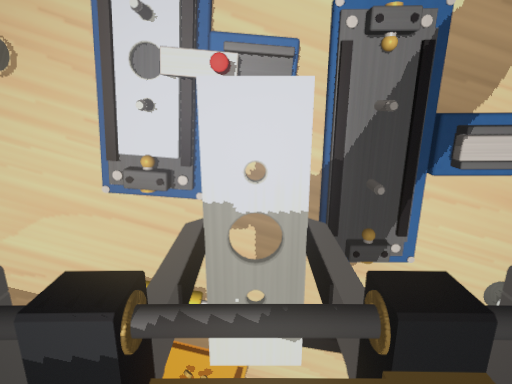

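```bash
python3 - <<'E'
import cv2, numpy as np
a=cv2.imread('pics/w3.png')[85:205,80:150]; b=cv2.imread('pics/w4.png')[85:205,350:420]
o=np.hstack([cv2.resize(x,None,fx=5,fy=5,interpolation=cv2.INTER_CUBIC) for x in (a,b)])
cv2.imwrite('pics/z34.png',o)
E
```

```text
(no output)
```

View pics/z34.png

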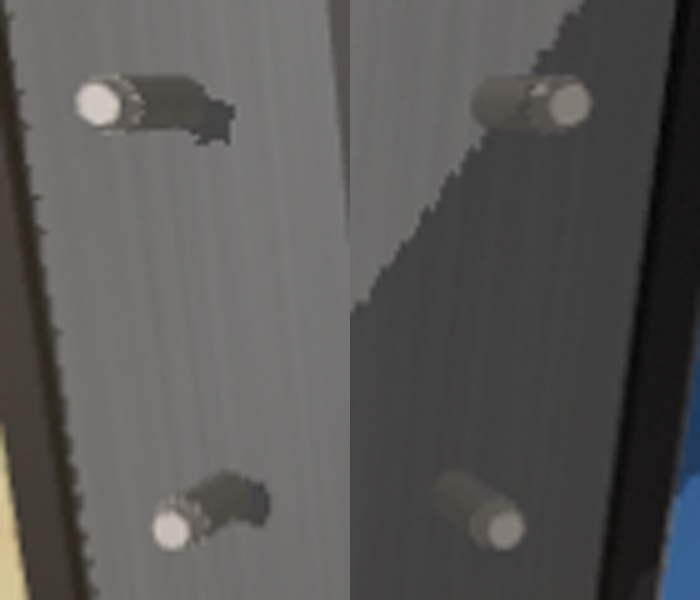

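```bash
python3 - <<'E'
from h import *
for f,t,s in [('w3',(99.3,105.5),(113.9,190.7)),('w4',(393.6,105.5),(380.7,190.9))]:
    d=np.load(f+'.npz'); st={k:d[k] for k in d}
    T=toplane('wrist',[t],.054,st)[0];S=toplane('wrist',[s],.048,st)[0]
    v=S-T; print(f,T.round(4),S.round(4),np.linalg.norm(v[:2]),np.degrees(np.arctan2(v[1],v[0])),(T+S)[:2]/2)
    a=R.from_rotvec(st['ee_rot']).as_matrix()[:,0]; print(np.degrees(np.arctan2(a[1],a[0])))
    P=toplane('wrist',[[255,171],[255.5,236.5],[255.5,296.5]],st['position'][2]+.0125,st)
    print(((P-st['position'])@R.from_rotvec(st['ee_rot']).as_matrix())[:,:2].round(4).tolist())
    # corners of base blue
E
```

```text
w3 [ 0.4767 -0.046   0.054 ] [ 0.5531 -0.0229  0.048 ] 0.07984416417281327 16.795092331929265 [ 0.51492481 -0.03443827]
106.77474000698096
[[-0.0006, -0.0401], [-0.0004, -0.0012], [-0.0005, 0.0388]]
w4 [ 0.4773 -0.0462  0.054 ] [ 0.5541 -0.0233  0.048 ] 0.08018883116357127 16.64400509225874 [ 0.51567881 -0.0347473 ]
106.82092429215429
[[-0.0006, -0.0401], [-0.0004, -0.0012], [-0.0005, 0.0388]]
```

```bash
python3 - <<'E'
from h import *
a=16.72; o=down(a+90); u=np.array([np.cos(np.radians(a)),np.sin(np.radians(a))])
c=np.array([0.5153,-0.0346])+0.0007*u
bot.servo_line([*c,0.16],o,velocity=0.2)
bot.servo_line([*c,0.060],o,velocity=0.1); bot.sleep(.4)
st=bot.get_state(); print(st['time'],st['position'],c,st['ft_force'],st['opening'])
save(bot.capture('wrist'),'w5')
im=cv2.imread('pics/w5.png'); cv2.imwrite('pics/w5b.png',cv2.resize(im[130:330,170:340],None,fx=3,fy=3,interpolation=cv2.INTER_CUBIC))
E
```

```text
11.3167 [ 0.51610064 -0.03441543  0.0602232 ] [ 0.51597041 -0.03439861] [-0.34703129 -0.09602203 -1.4433521 ] 0.0597968009247677
```

View pics/w5b.png

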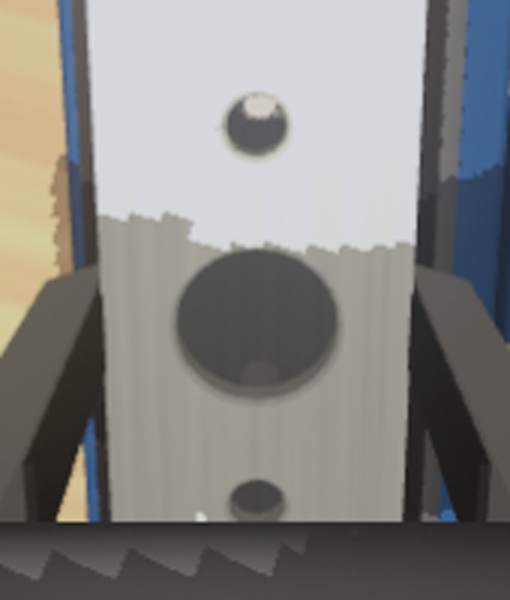

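```bash
python3 - <<'E'
from h import *
a=16.72; o=down(a+90); u=np.array([np.cos(np.radians(a)),np.sin(np.radians(a))]); v=np.array([-u[1],u[0]])
c=np.array([0.5153,-0.0346])+0.0007*u+0.0004*v
bot.servo_line([*c,0.052],o,velocity=0.05)
for z in (.0445,.038,.033,.0295):
    r=bot.servo_line([*c,z],o,velocity=0.03,max_force=7)
    st=bot.get_state(); print(z,r,st['time'],st['position'].round(4),st['ft_force'].round(2),st['moment'].round(2))
    if r: break
save(bot.capture('wrist'),'w6')
im=cv2.imread('pics/w6.png'); cv2.imwrite('pics/w6b.png',cv2.resize(im[60:330,140:370],None,fx=2.2,fy=2.2,interpolation=cv2.INTER_CUBIC))
E
```

```text
0.0445 False 12.075 [ 0.5157 -0.034   0.0443] [-0.14  0.21 -2.25] [ 0.05  0.03 -0.02]
0.038 False 12.4417 [ 0.5154 -0.0341  0.0377] [-1.14 -0.94 -0.95] [ 0.03  0.23 -0.  ]
0.033 False 12.7583 [ 0.5154 -0.0341  0.0326] [-0.59 -1.31 -3.65] [ 0.03  0.44 -0.05]
0.0295 False 13.025 [ 0.5154 -0.0341  0.0292] [-2.68 -1.42 -2.68] [-0.03  0.51  0.07]
```

View pics/w6b.png

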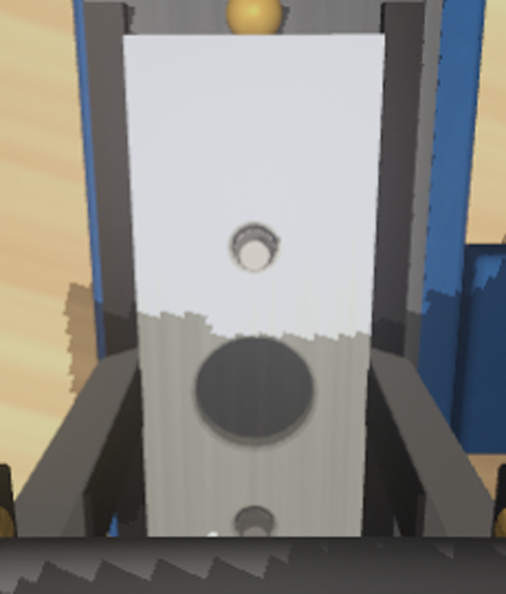

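```bash
python3 - <<'E'
from h import *
bot.move_gripper(0.074); bot.sleep(.3)
st=bot.get_state(); print(st['time'],st['position'].round(4),st['ft_force'].round(2),st['opening'])
p=st['position']; bot.servo_line([p[0],p[1],0.11],velocity=0.12); bot.sleep(.2)
st=bot.get_state(); print(st['time']); np.savez('w7.npz',position=st['position'],ee_rot=st['ee_rot'])
save(bot.capture('wrist'),'w7');save(bot.capture('scene'),'s7')
im=cv2.imread('pics/s7.png'); cv2.imwrite('pics/s7b.png',cv2.resize(im[150:270,170:310],None,fx=4,fy=4,interpolation=cv2.INTER_CUBIC))
E
```

```text
13.8333 [ 0.5159 -0.034   0.0295] [-0.4  -0.13  0.01] 0.07408996459459916
14.8583
```

View pics/w7.png

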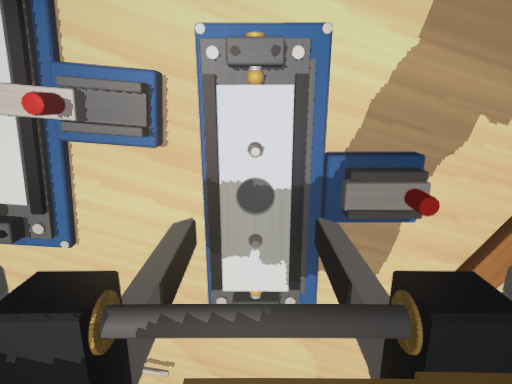

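View pics/s7b.png

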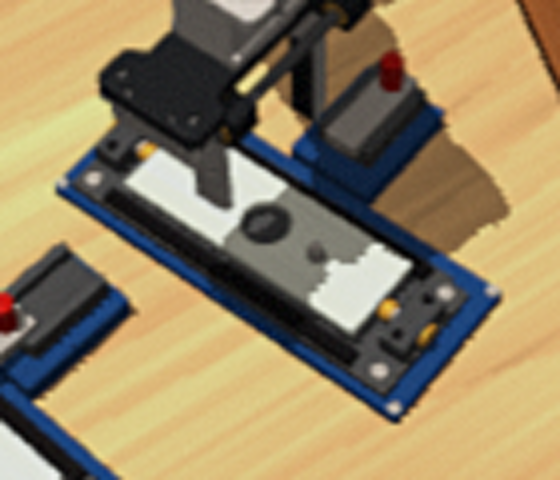

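```bash
cat > press.py <<'E'
from h import *
import sys
a=16.72; o=down(a+90); u=np.array([np.cos(np.radians(a)),np.sin(np.radians(a))]); c=np.array([0.5155,-0.0345])
def press(s,zt=.0253,f=28):
    p=c+s*.070*u
    bot.servo_line([*p,0.075],o,velocity=0.15); bot.servo_line([*p,0.043],o,velocity=0.08); bot.sleep(.15)
    r=bot.servo_line([*p,zt],velocity=0.025,max_force=f)
    st=bot.get_state(); print(s,r,st['time'],st['position'].round(4),st['ft_force'].round(2)); bot.sleep(.15)
    st=bot.get_state(); print(st['position'].round(4),st['ft_force'].round(2))
    bot.servo_line([*p,0.075],velocity=0.12)
E
python3 - <<'E'
from press import *
bot.move_gripper(0.0,force=20); print(bot.get_state()['opening'])
press(-1)
bot.capture('scene'); save(bot.capture('scene'),'s8')
im=cv2.imread('pics/s8.png'); cv2.imwrite('pics/s8b.png',cv2.resize(im[150:270,170:310],None,fx=4,fy=4,interpolation=cv2.INTER_CUBIC))
E
```

```text
0.00030102205815723203
-1 True 18.15 [ 0.4485 -0.0547  0.0274] [-2.21 -0.72 14.3 ]
[ 0.4485 -0.0547  0.0275] [-1.95  0.97 13.67]
```

View pics/s8b.png

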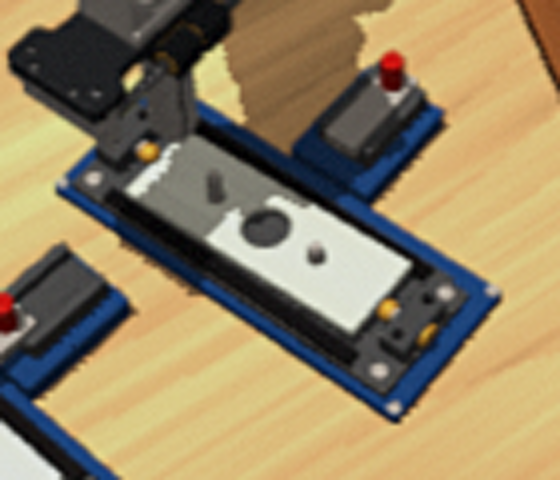

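```bash
python3 - <<'E'
from press import *
press(1)
save(bot.capture('scene'),'s9')
im=cv2.imread('pics/s9.png'); cv2.imwrite('pics/s9b.png',cv2.resize(im[150:270,170:310],None,fx=4,fy=4,interpolation=cv2.INTER_CUBIC))
E
```

```text
1 False 21.5917 [ 0.5824 -0.0143  0.0261] [-2.5  -0.23  9.56]
[ 0.5824 -0.0144  0.0261] [-2.33 -0.39 10.23]
```

View pics/s9b.png

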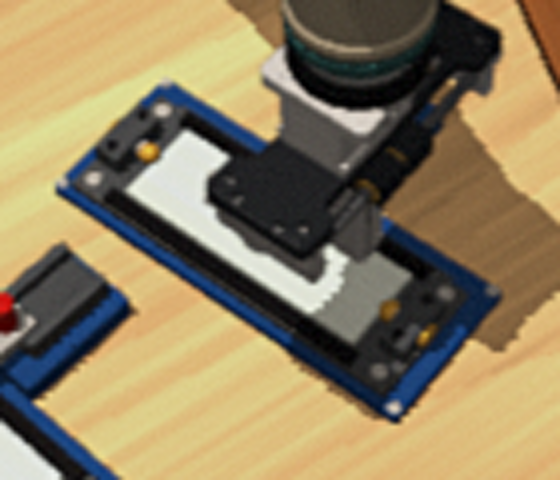

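```bash
python3 - <<'E'
from press import *
press(-1)
c2=c-0.045*u; bot.servo_line([*c2,0.13],o,velocity=0.15); v=np.array([-u[1],u[0]]); p=c2+0.03*v
bot.servo_line([*p,0.15],o,velocity=0.15);bot.sleep(.3)
st=bot.get_state(); np.savez('w10.npz',position=st['position'],ee_rot=st['ee_rot']); print(st['time'])
save(bot.capture('wrist'),'w10')
E
```

```text
-1 False 25.0 [ 0.4483 -0.0546  0.026 ] [-2.18 -0.11 14.19]
[ 0.4483 -0.0546  0.026 ] [-2.39  1.07 13.15]
26.9583
```

View pics/w10.png

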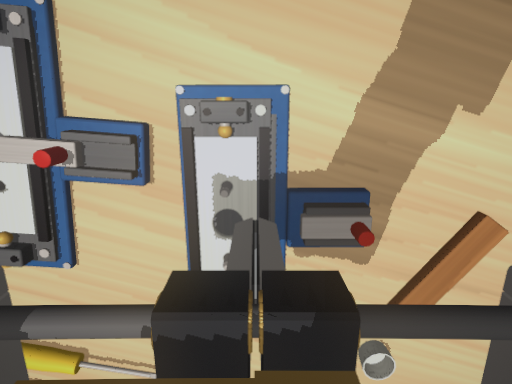

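```bash
python3 - <<'E'
from h import *
for f,k in [('w7',(429.5,206)),('w10',(367.5,237.5))]:
    d=np.load(f+'.npz'); st={q:d[q] for q in d}; print(toplane('wrist',[k],.0665,st).round(4))
    if f=='w10':
        C=toplane('wrist',[(180,90),(285,89.5)],.012,st); print(C.round(4))
a=cv2.imread('pics/w7.png')[170:230,390:450];b=cv2.imread('pics/w10.png')[205:265,330:390]
cv2.imwrite('pics/k.png',cv2.resize(np.hstack([a,b]),None,fx=6,fy=6,interpolation=cv2.INTER_CUBIC))
E
```

```text
[[0.4772 0.0901 0.0665]]
[[0.476  0.0907 0.0665]]
[[ 0.401  -0.1147  0.012 ]
 [ 0.3715 -0.0172  0.012 ]]
```

View pics/k.png

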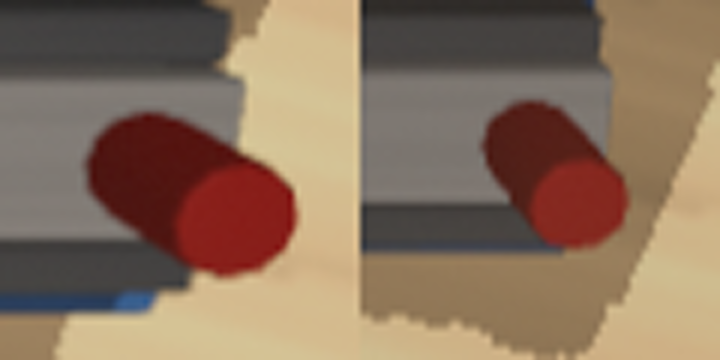

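```bash
python3 - <<'E'
from press import *
v=np.array([-u[1],u[0]]); k=np.array([0.477,0.090])
q=lambda d,z:[*(k+(d-.124)*v),z]
bot.servo_line(q(.158,.15),o,velocity=0.2)
bot.servo_line(q(.158,.047),o,velocity=0.1); bot.sleep(.2)
r=bot.servo_line(q(.110,.047),velocity=0.05,max_force=20); st=bot.get_state(); print(r,st['time'],(st['position'][:2]-k)@v+.124,st['ft_force'].round(2))
if not r:
    r=bot.servo_line(q(.087,.047),velocity=0.03,max_force=18); st=bot.get_state(); print(r,st['time'],(st['position'][:2]-k)@v+.124,(st['position'][:2]-k)@u,st['ft_force'].round(2))
save(bot.capture('scene'),'s11')
im=cv2.imread('pics/s11.png'); cv2.imwrite('pics/s11b.png',cv2.resize(im[150:270,170:310],None,fx=4,fy=4,interpolation=cv2.INTER_CUBIC))
E
```

```text
False 30.3583 0.10933511982154348 [-0.6  -0.36 -0.32]
True 31.0417 0.09344473995278102 -0.00043466030891935105 [0.35 0.89 1.53]
```

View pics/s11b.png

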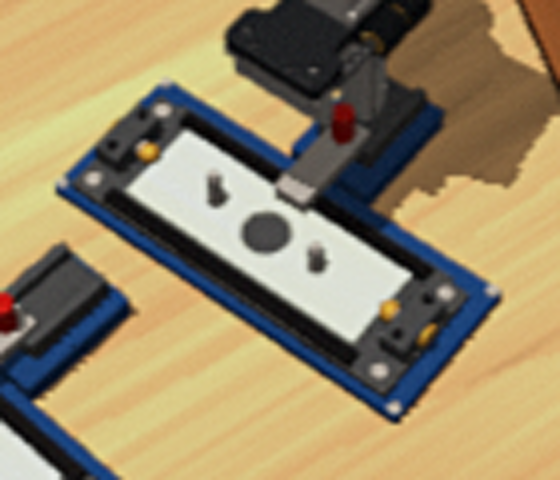

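```bash
python3 - <<'E'
from press import *
v=np.array([-u[1],u[0]]); k=np.array([0.477,0.090])
q=lambda d,z:[*(k+(d-.124)*v),z]
bot.sleep(.3)
r=bot.servo_line(q(.088,.047),velocity=0.02,max_force=22); st=bot.get_state(); print(r,st['time'],(st['position'][:2]-k)@v+.124,st['ft_force'].round(2))
bot.sleep(.2); st=bot.get_state(); print((st['position'][:2]-k)@v+.124,st['ft_force'].round(2))
bot.servo_line(q(.125,.047),velocity=0.1); bot.servo_line(q(.16,.16),velocity=0.2); bot.sleep(.4)
st=bot.get_state(); print(st['time'],st['ft_force'].round(2))
im=bot.capture('wrist'); save(im,'w12'); 
K=CM['wrist']
im=cv2.cvtColor(bot.capture('top'),cv2.COLOR_RGB2BGR); cv2.imwrite('pics/t12.png',cv2.resize(im[100:320,80:390],(800,568),interpolation=cv2.INTER_CUBIC))
np.savez('w12.npz',position=st['position'],ee_rot=st['ee_rot'])
E
```

```text
False 31.8833 0.09314556516916284 [-3.62 12.05  0.48]
0.09313213489719971 [-5.59 10.74  0.36]
33.7417 [-0.13 -0.59  0.17]
```

View pics/w12.png

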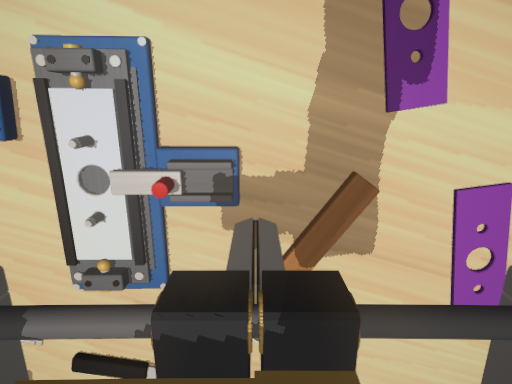

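View pics/t12.png

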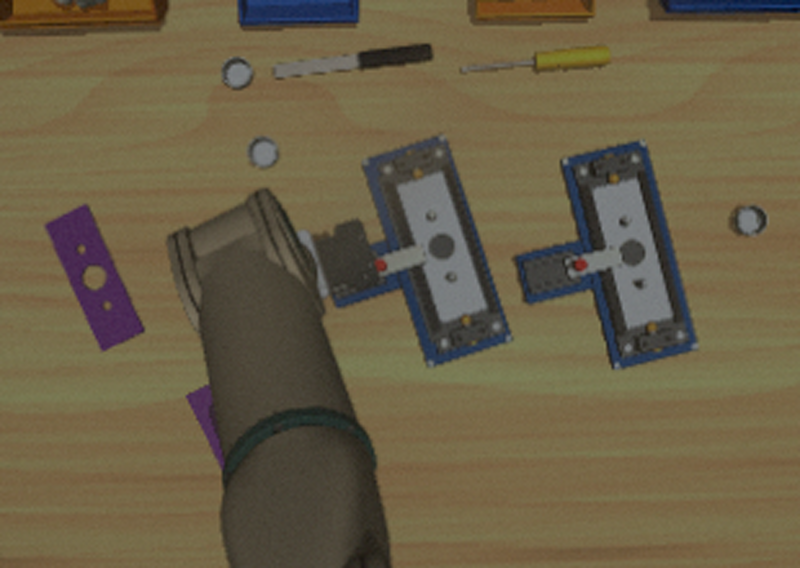

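```bash
python3 - <<'E'
from h import *
a=np.radians(16.72); v=np.array([-np.sin(a),np.cos(a)])
im=cv2.imread('pics/w12.png'); hsv=cv2.cvtColor(im,cv2.COLOR_BGR2HSV)[165:215,135:190]
m=((hsv[...,1]>150)&((hsv[...,0]<8)|(hsv[...,0]>172))&(hsv[...,2]>165)); ys,xs=np.nonzero(m); print(len(xs),xs.mean()+135,ys.mean()+165)
d=np.load('w12.npz'); st={q:d[q] for q in d}
for px in [(xs.mean()+135,ys.mean()+165),(160,189)]:
    P=toplane('wrist',[px],.0665,st)[0]; print(P, (np.array([.477,.090])-P[:2])@v)
cv2.imwrite('pics/k12.png',cv2.resize(im[155:220,90:200],None,fx=6,fy=6,interpolation=cv2.INTER_CUBIC))
E
```

```text
188 159.22340425531914 189.9255319148936
[0.49200342 0.04104098 0.0665    ] 0.05120554748879391
[0.49094737 0.04152754 0.0665    ] 0.0504357353477841
```

View pics/k12.png

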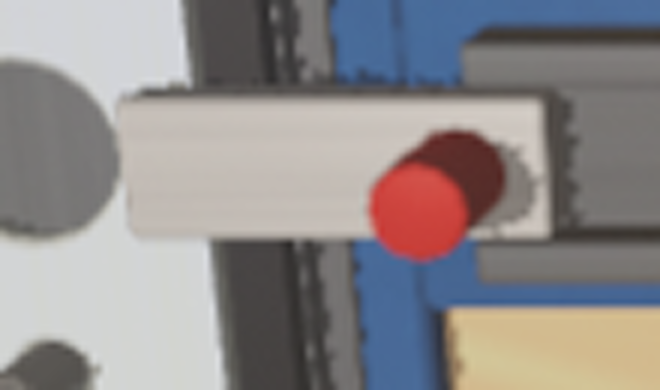

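```bash
python3 - <<'E'
from h import *
st=bot.get_state(); print(st['time'],st['ft_force'].round(2),abs(st['qvel']).max()); print(bot.sign_off())
E
```

```text
33.8417 [-0.32  1.35  0.84] 0.004729125280598672
the job is handed in; nothing more can be done
None
```

I loaded the bare plate into the free carrier, pushed its bolt in, and handed the job in at about 34 s of the 72 s allowed. The hand-in gives no verdict, so the checks below are my own.

- **Threading:** I took the plate off its rest by the long sides. Two wrist-camera views located the pins. They agreed to about 1 mm, so I did not need to search by touch. The plate went over both pins with less than 5 N on the wrist, and I let go.
- **Pressing home:** I pressed the −x end, then the +x end, then checked −x again. On the first press the −x end stopped on the 28 N limit at 27.4 mm, because the plate was still tilted. After that both ends measured 26.0–26.1 mm, which is home height, with 10–14 N on the finger.
- **Bolt:** The first push stopped on its 18 N limit near the end of travel. A second push of about 12 N moved it only about 0.3 mm more, which indicates the hard stop. The camera puts its travel at about 50.4–51.2 mm, good to about 1 mm, against 48 mm required.
- **Surroundings:** In the last pictures the other carrier, its bolt, the caps, the scraper and the screwdriver are where they started. The arm was clear of everything when I handed in.

No check failed; the two force-limit stops above were the only irregular readings.

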